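Set the code and unlock the studio lockbox

ROBOT

A 6-joint arm with a two-finger parallel gripper is mounted at the origin on a cart in front of the work surface, level with it; the furniture and walls round the work are solid. World frame = base frame: x ahead of the robot, y to its left, z up, the work surface at z = 0. Lengths are in m, angles in rad, forces in N, time in s.
With the tool pointing down it reaches from about 0.3 to 0.75 m from the base axis. Payload 8.5 kg.
Tool frame: the origin (TCP) lies midway between the tips of the shut fingers; the grasp point (between the pads) lies 19 mm behind it; z points along the fingers, y is the direction in which the jaws open and shut (so a half turn about z gives the same grasp; the last joint's range is limited). The gripper opens to 85 mm and grips with 20 to 120 N. Pads are 22 mm wide; open, the fingers measure 114 mm over their backs; the gripper's body (76 mm by 85 mm) begins 54 mm behind the grasp point. The pads swing forward as they close: fully open they stand 13 mm farther back than shut.
Start: joints at [-1.39, 0.381, 1.297, -0, 1.464, -0.215], TCP at [0.212, -0.507, 0.231] pointing down, gripper open.
Joint ranges: [-3.11, 3.11], [-0.89, 2.33], [0.22, 2.48], [-1.42, 4.56], [0.17, 2.85], [-2.88, 2.88]. Speed limits (rad/s): [2.39, 2.39, 3.14, 3.14, 3.14, 3.14].

INTERFACE

Orientations are given as a unit quaternion [w, x, y, z].
In Python, from cell import env gives the robot as it stands.
- The arm moves only by the tool apply_moves, never from a script. Its argument "targets" is a list of rows, each a list of 3 entries, a list of its own where there are three numbers: the closure, from 0 (fully open) to 1 (shut), then the shift along the tool's x, y, z scaled (see below), then the turn, a rotation vector about the tool's x, y, z scaled (see below). In form: [[jaw, [dx, dy, dz], [ax, ay, az]], ...]. A call has exactly 5 rows; each row shifts and turns the commanded pose from where the row before left it, along the tool's axes as they then stand; what a row does not reach is not made up. The controller multiplies each number of a shift by 0.12 m and each number of a turn by 90 degrees. A row lasts 1/12 s, in which the tool goes at most 41.7 mm and 7.16 degrees, less where a joint would pass 70% of its speed; a pose out of reach is approached as far as the arm can. A call with a number of a shift or a turn outside -1 to 1 is refused whole. A call with a gripper value outside its range is refused whole. The fingers move at their own pace and stop on an object; "grip_force" is the grip in N (left out, the last holds). Time passes only in rows, so rows that do not move let the fingers close, or fill a call up. It gives the time, the measured TCP pose, the force and the opening at its end, in the units of the state.
- env.observe(): the state, without advancing time (a new reading comes with each control period).
- env.get_image(name): name is "scene" or "top"; returns (picture, depth): 384x512x3 uint8, red, green, blue; 384x512 float32, m along the optical axis (not along the pixel's ray), 0 where there is no reading.
- env.camera_model(name): a dict with "K" (3x3 intrinsics, pixels), "pose" (4x4, takes a point from camera to world coordinates). Camera axes: x right, y down, z forward; pixel columns grow to the right and rows downward; lengths in m; the calibration is good to about 2 mm. A picture is of the moment at which its call begins. camera_model takes no time and is no camera call.
- env.finish_job(): hands the job in, once; it reports no verdict.
The state is a dict: "time": time; "joints": joint angles; "qvel": joint speeds; "joint_efforts": joint torques, N m; "tcp_pos": TCP position; "tcp_rot": TCP orientation; "contact_force": force on the tool from outside, world axes, zero at the start; "wrist_torque": the same for the moment, N m; "opening": opening from 0.0 (shut) to 1.0 (fully open).
Only numpy, scipy, OpenCV 4.12 (cv2) and the standard library are available. Lean on these libraries where they do the work, as an engineer would, in place of code of your own. Each camera call takes 0.05 s, during which the arm holds its last target.

TASK

Unlock the grey lockbox: turn each of its three dials until its pointer stands at the brass stud on that dial's own ring, and only when all three are set, draw the bolt post forward, towards the dials, as far as it goes. Then let go, leaving the dials at the code and the stamp, tile, cup and jar undisturbed.

Things in the scene. Friction and masses are not known exactly. Their poses are not given: they have to be found in the camera images.
- lockbox: fixed flat grey steel cash-box, 134 (x) x 244 (y) x 60 mm high, standing on the bench. Origin: centre of its underside; z up, x from its front (the dials' side, towards the robot) to its hinged back. Its lid is the top face, z = 60 mm; it cannot be opened or moved here. In its frame the three dial axes stand at x = -22 mm, y = +74 (left), 0 (mid), -74 mm (right).
- dial_left (a joint): angle of the left dial from its code, rad: 0 when its pointer stands exactly at the stud on its ring, positive anticlockwise seen from above. End stops at -2.6 and +2.6, so the way to the code is always towards 0 and never the other way round. Light steady friction (0.06 N m); it stays where it is left. The lock's internal gate lets the bolt pass only when every dial is within about 0.18 rad of 0.
- dial_left_grip (a point): point on the axis of the left dial, in the upper part of its grip bar: 29 mm above the lid (89 mm above the bench). The dial is a dark disc of 24 mm radius (its face 8 mm above the lid) with one upright black bar across it to grip: 12 mm thick, 45 mm long, from the disc up to 37 mm above the lid. The point turns with the dial: its x axis runs along the bar towards the pointed end (the pointer, tip at 21 mm, with a white line on top); the other end is rounded; z up.
- stud_left (a point): top of the brass stud (5.6 mm across) on the fixed aluminium ring round the left dial; it marks the code of this dial. It stands 28 mm from the dial axis, top 7.5 mm above the lid, so it never reaches the level of a gripped bar. The ring is 63 mm across, 4 mm high, with fine dark graduations that have no meaning for the code. Its x axis points outward from the dial axis.
- dial_mid (a joint): angle of the mid dial from its code, rad: 0 when its pointer stands exactly at the stud on its ring, positive anticlockwise seen from above. End stops at -2.6 and +2.6, so the way to the code is always towards 0 and never the other way round. Light steady friction (0.06 N m); it stays where it is left. The lock's internal gate lets the bolt pass only when every dial is within about 0.18 rad of 0.
- dial_mid_grip (a point): point on the axis of the mid dial, in the upper part of its grip bar: 29 mm above the lid (89 mm above the bench). The dial is a dark disc of 24 mm radius (its face 8 mm above the lid) with one upright black bar across it to grip: 12 mm thick, 45 mm long, from the disc up to 37 mm above the lid. The point turns with the dial: its x axis runs along the bar towards the pointed end (the pointer, tip at 21 mm, with a white line on top); the other end is rounded; z up.
- stud_mid (a point): top of the brass stud (5.6 mm across) on the fixed aluminium ring round the mid dial; it marks the code of this dial. It stands 28 mm from the dial axis, top 7.5 mm above the lid, so it never reaches the level of a gripped bar. The ring is 63 mm across, 4 mm high, with fine dark graduations that have no meaning for the code. Its x axis points outward from the dial axis.
- dial_right (a joint): angle of the right dial from its code, rad: 0 when its pointer stands exactly at the stud on its ring, positive anticlockwise seen from above. End stops at -2.6 and +2.6, so the way to the code is always towards 0 and never the other way round. Light steady friction (0.06 N m); it stays where it is left. The lock's internal gate lets the bolt pass only when every dial is within about 0.18 rad of 0.
- dial_right_grip (a point): point on the axis of the right dial, in the upper part of its grip bar: 29 mm above the lid (89 mm above the bench). The dial is a dark disc of 24 mm radius (its face 8 mm above the lid) with one upright black bar across it to grip: 12 mm thick, 45 mm long, from the disc up to 37 mm above the lid. The point turns with the dial: its x axis runs along the bar towards the pointed end (the pointer, tip at 21 mm, with a white line on top); the other end is rounded; z up.
- stud_right (a point): top of the brass stud (5.6 mm across) on the fixed aluminium ring round the right dial; it marks the code of this dial. It stands 28 mm from the dial axis, top 7.5 mm above the lid, so it never reaches the level of a gripped bar. The ring is 63 mm across, 4 mm high, with fine dark graduations that have no meaning for the code. Its x axis points outward from the dial axis.
- bolt (a joint): travel of the lock's bolt, m: 0 locked, 0.014 fully drawn (end stop). It slides along the box's -x, from the back towards the dials. Friction about 2.5 N. With any dial off its code it stops hard after 3 to 4 mm.
- bolt_grip (a point): point on the axis of the bolt's upright round steel post, behind the middle dial, 27 mm above the lid (87 mm above the bench): post 16 mm in diameter with a 19 mm cap whose top is 40 mm above the lid; it rises from a slot in the lid. Drawn, its axis ends 54 mm behind the middle dial's axis.
- stamp: bystander: turned wooden stamp, 27 x 27 x 61 mm, loose, standing upright on the lid at a back corner, left or right; origin centre of its underside.
- test_tile: bystander: flat glazed ceramic tile, 72 x 40 x 9 mm, loose, lying on the lid at the other back corner; origin centre of its underside.
- cup: bystander: white enamel cup, 72 mm across, 64 mm high, loose, on the bench behind the box; origin centre of its underside.
- jar: bystander: lidded glaze jar, 58 mm across, 73 mm high, loose, on the bench behind the box; origin centre of its underside.

How it is judged:
On the way:
1. all three dials stand at their codes (within 0.2 rad) while the bolt is still locked (under 5 mm) (value of joint dial_left between -0.2 and 0.2 rad and value of joint dial_mid between -0.2 and 0.2 rad and value of joint dial_right between -0.2 and 0.2 rad and value of joint bolt below 0.005 m), for 0.2 s.
At the end, for the whole second after the job is handed in: The bolt is drawn more than 12 mm of its 14 mm and at rest, and all three dials stand within 0.2 rad of their codes (value of joint dial_left between -0.2 and 0.2 rad and value of joint dial_mid between -0.2 and 0.2 rad and value of joint dial_right between -0.2 and 0.2 rad and value of joint bolt above 0.012 m and velocity of joint bolt below 0.01 m/s); the robot touches nothing.
It fails at once if the stamp is pushed more than 20 mm or tipped (distance of stamp from where it was at the start of the episode above 0.02 m or angle between stamp's own z axis and vertical above 0.4 rad).
It fails at once if the test_tile is pushed more than 20 mm (distance of test_tile from where it was at the start of the episode above 0.02 m).
It fails at once if the cup is pushed more than 20 mm or tipped (distance of cup from where it was at the start of the episode above 0.02 m or angle between cup's own z axis and vertical above 0.4 rad).
It fails at once if the jar is pushed more than 20 mm or tipped (distance of jar from where it was at the start of the episode above 0.02 m or angle between jar's own z axis and vertical above 0.4 rad).
It also fails if it takes over 67 s, if anything falls off the work surface, if the arm or the gripper's body presses on something with over 40 N, if the wrist force passes 120 N, or if a joint passes its speed limit or range.

## Working session

There is one attempt and no reset: what is moved stays moved. The work goes in short steps, Python scripts to look and compute and a tool call to move; the robot and the scene stay as the last step left them, time stands still between calls to the robot, and variables do not carry over. Pictures are saved under pics/ and viewed, and the job is handed in when it is done.

Besides the shell and the picture viewer there is one more tool, called after "Call:" as name(argument=value, ...) on one line, values as JSON. apply_moves: Moves the arm, as the interface text tells. Its arguments: {"type":"object","properties":{"targets":{"type":"array"},"grip_force":{"type":"number"}},"required":["targets"]}

```bash
mkdir -p pics; ls; python3 - <<'E'
from cell import env
import cv2,numpy as np
for n in("scene","top"):
    im,d=env.get_image(n); cv2.imwrite(f"pics/{n}0.png",im[...,::-1]); np.savez(f"{n}0.npz",im=im,d=d)
    m=env.camera_model(n); print(n,np.round(m["K"],1).tolist(),np.round(m["pose"],4).tolist())
print(env.observe())
E
```

```text
pics
scene [[393.7, 0.0, 249.2], [0.0, 393.7, 191.0], [0.0, 0.0, 1.0]] [[0.889, -0.3091, 0.338, 0.312], [-0.458, -0.6002, 0.6557, -0.7074], [0.0002, -0.7377, -0.6751, 0.6889], [0.0, 0.0, 0.0, 1.0]]
top [[457.3, 0.0, 254.1], [0.0, 457.3, 194.3], [0.0, 0.0, 1.0]] [[-0.0018, -0.9952, 0.0976, 0.4952], [-0.9999, 0.0032, 0.0142, -0.166], [-0.0144, -0.0976, -0.9951, 1.078], [0.0, 0.0, 0.0, 1.0]]
{'time': 0.1, 'joints': array([-1.39034136e+00,  3.81136752e-01,  1.29817552e+00, -2.64404328e-05,
        1.46361735e+00, -2.15311935e-01]), 'qvel': array([-0.00211605, -0.00033339, -0.00305355, -0.00051529, -0.00160828,
        0.00123375]), 'joint_efforts': array([ 2.07314763e-03, -4.49222946e+01, -2.31658745e+01, -2.97663155e-04,
        3.65894412e-03, -9.01249933e-06]), 'tcp_pos': array([ 0.21196918, -0.50721784,  0.23077235]), 'tcp_rot': array([-6.68607935e-04,  9.80484376e-01,  1.96595881e-01, -1.49140302e-06]), 'contact_force': array([-0.37084836,  0.08674795,  0.43234684]), 'wrist_torque': array([-0.01717942,  0.03837272, -0.05311902]), 'opening': 0.9997655632935724}
```

View pics/scene0.png

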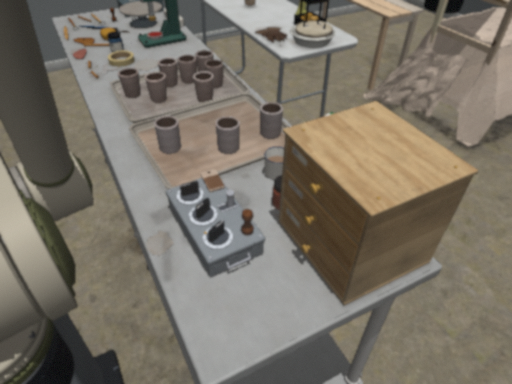

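View pics/top0.png

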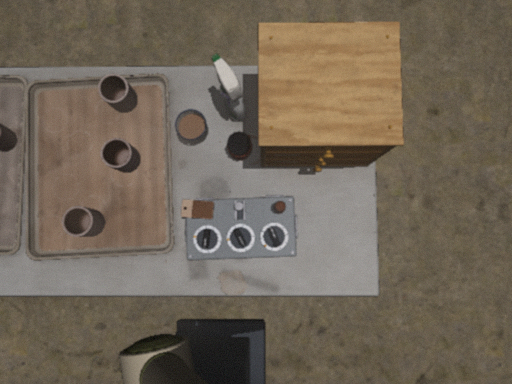

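```bash
python3 - <<'E'
import cv2,numpy as np
a=cv2.imread("pics/top0.png"); cv2.imwrite("pics/top0c.png",cv2.resize(a[190:265,180:300],None,fx=6.6,fy=6.6,interpolation=cv2.INTER_CUBIC))
a=cv2.imread("pics/scene0.png"); cv2.imwrite("pics/scene0c.png",cv2.resize(a[165:275,160:270],None,fx=5.4,fy=5.4,interpolation=cv2.INTER_CUBIC))
E
```

```text
(no output)
```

View pics/top0c.png

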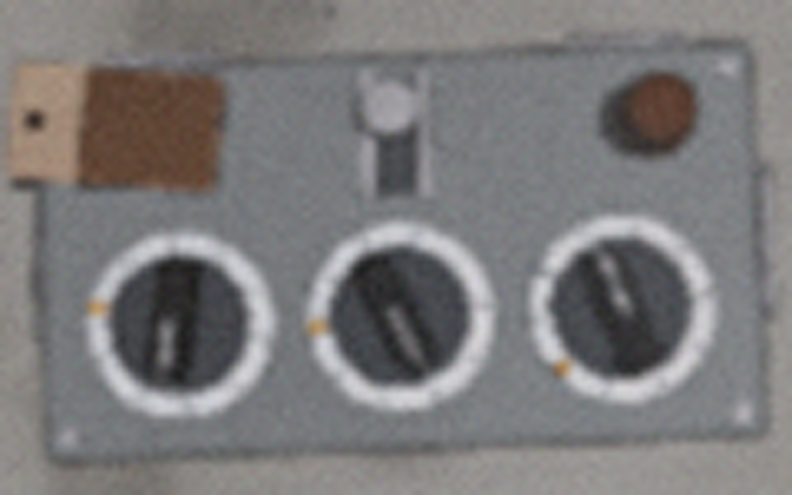

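View pics/scene0c.png

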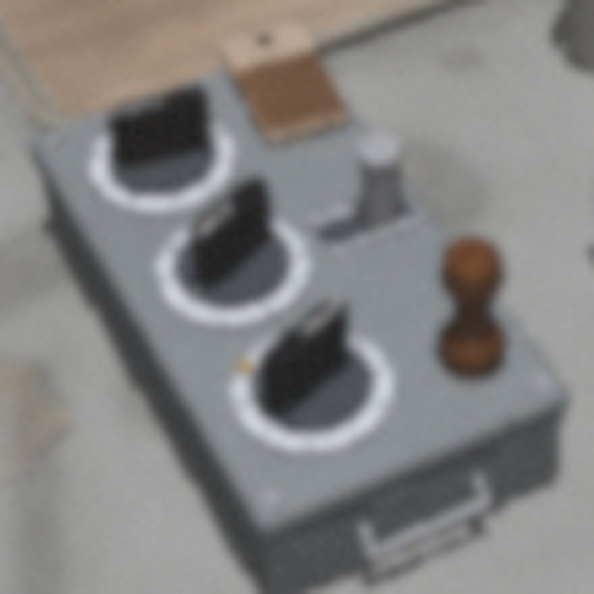

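```bash
cat > h.py <<'E'
import cv2,numpy as np
from cell import env
def P(n):
    m=env.camera_model(n);K=np.array(m["K"]);T=np.array(m["pose"]);R=T[:3,:3].T;t=-R@T[:3,3]
    return K,R,t
def proj(n,p):
    K,R,t=P(n);q=(R@np.atleast_2d(p).T).T+t;q=q@K.T;return q[:,:2]/q[:,2:]
def back(n,uv,z):
    K,R,t=P(n);C=-R.T@t;d=(np.linalg.inv(K)@np.c_[np.atleast_2d(uv),np.ones(len(np.atleast_2d(uv)))].T).T@R
    return C+d*((z-C[2])/d[:,2])[:,None]
# rectified: x right = -y world , y down=-x world
def rect(n,im,z,cx,cy,w,h,s=3000):
    W,Hh=int(w*s),int(h*s)
    px=np.float32([[0,0],[W,0],[W,Hh],[0,Hh]])
    wp=np.array([[cx+h/2,cy+w/2,z],[cx+h/2,cy-w/2,z],[cx-h/2,cy-w/2,z],[cx-h/2,cy+w/2,z]])
    M=cv2.getPerspectiveTransform(px,proj(n,wp).astype(np.float32))
    return cv2.warpPerspective(im,M,(W,Hh),flags=cv2.INTER_CUBIC|cv2.WARP_INVERSE_MAP)
E
python3 - <<'E'
from h import *
im=np.load("top0.npz")["im"]
g=lambda x,y:(x/6.6+180-0.42,y/6.6+190-0.42)
studs=back("top",[g(98,308),g(319,327),g(562,369)],.0675)
# rings: white pixels near
gr=im.astype(int); 
cs=[]
for c in [(181,324),(402,315),(623,309)]:
    u,v=g(*c)
    yy,xx=np.mgrid[0:384,0:512]; r=np.hypot(xx-u,yy-v)
    m=(r<16)&(r>8)
    w=np.where(m,np.clip(gr.min(2)-170,0,None),0)
    pts=np.c_[xx[w>10],yy[w>10]].astype(float)
    wp=back("top",pts,.064); A=np.c_[2*wp[:,:2],np.ones(len(wp))]; s=np.linalg.lstsq(A,(wp[:,:2]**2).sum(1),rcond=None)[0]
    print("ring",s[:2].round(4),"r",np.sqrt(s[2]+s[0]**2+s[1]**2).round(4),len(wp)); cs.append(s[:2])
cs=np.array(cs)
d=cs[0]-cs[2]; yaw=np.arctan2(-d[0],d[1]); print("yaw",yaw,np.linalg.norm(d))
for c,s in zip(cs,studs):
    v=s[:2]-c; print("stud",s.round(4),"ang",np.arctan2(v[1],v[0]).round(3),np.linalg.norm(v).round(4))
ctr=cs.mean(0)
out=[]
for z in(.064,.097):
    out.append(rect("top",im,z,ctr[0]+.02,ctr[1],.26,.13))
o=np.vstack(out); cv2.imwrite("pics/rect0.png",cv2.resize(o[...,::-1],(780,780)))
ims=np.load("scene0.npz")["im"]
o=np.vstack([rect("scene",ims,z,ctr[0]+.02,ctr[1],.26,.13) for z in(.064,.097)])
cv2.imwrite("pics/rect0s.png",cv2.resize(o[...,::-1],(780,780)))
print(ctr)
E
```

```text
ring [ 0.4962 -0.0468] r 0.0276 131
ring [ 0.499  -0.1206] r 0.0276 148
ring [ 0.5014 -0.1947] r 0.0278 144
yaw 0.03544136953107202 0.14802230626062554
stud [ 0.5017 -0.0198  0.0675] ang 1.368 0.0275
stud [ 0.4953 -0.0938  0.0675] ang 1.707 0.0271
stud [ 0.4812 -0.1747  0.0675] ang 2.363 0.0284
[ 0.49885174 -0.12069512]
```

View pics/rect0.png

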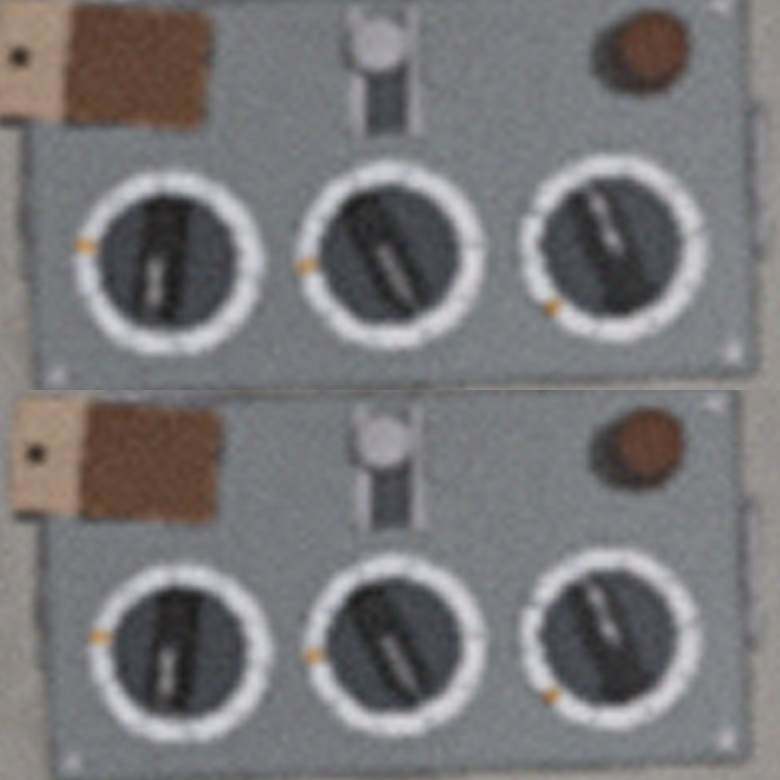

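View pics/rect0s.png

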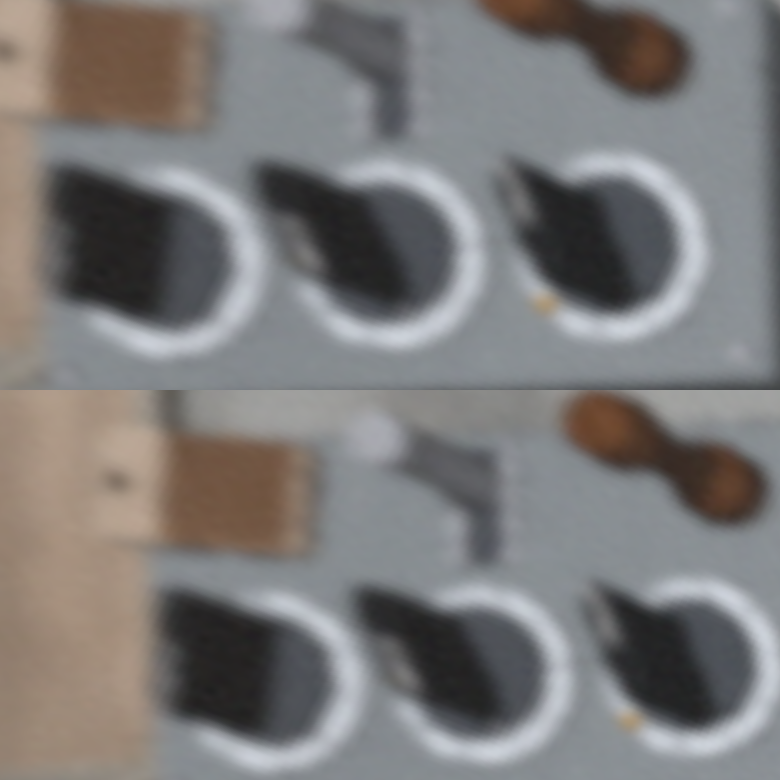

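```bash
python3 - <<'E'
from h import *
im=np.load("top0.npz")["im"]
cs=np.array([[.4962,-.0468],[.499,-.1206],[.5014,-.1947]])
for c in cs:
    r=rect("top",im,.095,c[0],c[1],.06,.06,4000).astype(int); n=r.shape[0]
    yy,xx=np.mgrid[0:n,0:n]; dd=np.hypot(xx-n/2,yy-n/2)<23*4
    g=r.max(2)
    for th in(45,55,62):
        m=((g<th)&dd).astype(np.uint8); k,l,s,_=cv2.connectedComponentsWithStats(m)
        if k<2: print(th,"none");continue
        i=1+np.argmax(s[1:,4]); m=(l==i); cnt=cv2.findContours(m.astype(np.uint8),0,1)[0][0]
        (cx,cy),(w,h),a=cv2.minAreaRect(cnt)
        X=-(yy[m]-n/2)/4000;Y=-(xx[m]-n/2)/4000
        e,v=np.linalg.eigh(np.cov(X,Y)); v=v[:,1]; 
        print(th,"ang mod pi",(np.arctan2(v[1],v[0])%np.pi).round(3),"centre",(c+[X.mean(),Y.mean()]).round(4),"size mm",round(w/4,1),round(h/4,1),"mar",round(a,1))
    w=(g>95)&(np.hypot(xx-n/2,yy-n/2)<18*4); X=-(yy[w]-n/2)/4000;Y=-(xx[w]-n/2)/4000
    if w.sum()>20:
        e,v=np.linalg.eigh(np.cov(X,Y));v=v[:,1];print(" line",(np.arctan2(v[1],v[0])%np.pi).round(3),X.mean().round(4),Y.mean().round(4),w.sum())
# bolt cap
r=proj("top",[[.567,-.118,.1],[.499,-.1206,.1]]);print(r)
print(back("top",[[180+390/6.6-.4,190+108/6.6-.4]],.1))
d=np.load("top0.npz")["d"]
print(np.round(d[200:214:2,232:248:2],3))
E
```

```text
45 ang mod pi 0.051 centre [ 0.5017 -0.0506] size mm 13.7 37.9 mar 6.2
55 ang mod pi 3.095 centre [ 0.5002 -0.0494] size mm 16.0 39.1 mar 7.1
62 ang mod pi 3.061 centre [ 0.4993 -0.049 ] size mm 17.4 39.8 mar 6.7
 line 0.036 -0.0063 0.0011 764
45 ang mod pi 0.022 centre [ 0.5103 -0.1118] size mm 9.2 17.5 mar 10.7
55 ang mod pi 0.475 centre [ 0.5023 -0.1184] size mm 40.5 15.3 mar 63.7
62 ang mod pi 0.487 centre [ 0.5011 -0.1192] size mm 41.1 16.8 mar 63.4
 line 0.488 -0.0056 -0.0025 619
45 ang mod pi 1.441 centre [ 0.4831 -0.1968] size mm 1.8 1.1 mar 18.4
55 ang mod pi 0.499 centre [ 0.495  -0.1929] size mm 39.8 14.3 mar 70.3
62 ang mod pi 0.559 centre [ 0.4956 -0.1935] size mm 40.7 17.1 mar 62.9
 line 0.384 0.0079 0.003 1171
[[238.24466607 205.51215115]
 [239.41296601 237.34849774]]
[[ 0.56602655 -0.11895932  0.1       ]]
[[1.023 1.023 1.021 1.022 1.023 1.024 1.022 1.021]
 [1.026 1.023 1.021 0.986 0.982 1.022 1.022 1.021]
 [1.023 1.02  0.984 0.977 0.983 0.981 1.018 1.021]
 [1.022 1.024 0.98  0.982 0.985 0.982 1.022 1.022]
 [1.018 1.02  0.981 0.982 0.98  0.983 1.019 1.018]
 [1.021 1.018 1.021 0.982 0.986 1.021 1.016 1.017]
 [1.018 1.021 1.023 1.018 1.021 1.016 1.017 1.017]]
```

Call:
apply_moves(targets=[[0.5,[0.215,-0.098,0],[0,0,0]],[0.5,[0.215,-0.098,0],[0,0,0]],[0.5,[0.215,-0.098,0],[0,0,0]],[0.5,[0.215,-0.098,0],[0,0,0]],[0.5,[0.215,-0.098,0],[0,0,0]]], grip_force=40)

```text
time: 0.52
tcp_pos: [0.309, -0.4023, 0.231]
tcp_rot: [-0.0, 0.981, 0.196, -0.0]
contact_force: [-0.9, 0.0, -0.5]
opening: 0.498
```

Call:
apply_moves(targets=[[0.5,[0.215,-0.098,0],[0,0,0]],[0.5,[0.215,-0.098,0],[0,0,0]],[0.5,[0.215,-0.098,0],[0,0,0]],[0.5,[0.215,-0.098,0],[0,0,0]],[0.5,[0.215,-0.098,0],[0,0,0]]])

```text
time: 0.93
tcp_pos: [0.4054, -0.2982, 0.2311]
tcp_rot: [-0.0, 0.98, 0.197, -0.0]
contact_force: [0.4, -0.4, 0.9]
opening: 0.504
```

Call:
apply_moves(targets=[[0.5,[0.215,-0.098,0.1],[0,0,0]],[0.5,[0.215,-0.098,0.1],[0,0,0]],[0.5,[0.215,-0.098,0.1],[0,0,0]],[0.5,[0.215,-0.098,0.1],[0,0,0]],[0.5,[0.215,-0.098,0.1],[0,0,0]]])

```text
time: 1.35
tcp_pos: [0.5018, -0.1942, 0.1705]
tcp_rot: [-0.0, 0.98, 0.197, -0.0]
contact_force: [-0.2, -0.0, 0.1]
opening: 0.5
```

```bash
cat > rem.py <<'E'
import sys,numpy as np
from cell import env
def main(tx,ty,tz,tpsi=None):
    s=env.observe();p=s["tcp_pos"];w,x,y,z=s["tcp_rot"];
    from scipy.spatial.transform import Rotation as R
    r=R.from_quat([x,y,z,w]);M=r.as_matrix();psi=np.arctan2(M[1,0],M[0,0])
    d=M.T@(np.array([tx,ty,tz])-p)
    print("t",round(s["time"],2),"p",p.round(4),"psi",psi.round(3),"tilt",M[:,2].round(3),"op",round(s["opening"],3),"F",s["contact_force"].round(1),"T",s["wrist_torque"].round(2),"j6",s["joints"][5].round(2))
    print("units",(d/.12).round(3), "az tot", None if tpsi is None else round(-(tpsi-psi)/(np.pi/2),3), -(tpsi-psi-2*np.pi)/(np.pi/2) if tpsi is not None else "")
main(*map(float,sys.argv[1:]))
E
python3 rem.py .5014 -.1947 .073 .36
```

```text
t 1.35 p [ 0.5018 -0.1942  0.1705] psi 0.396 tilt [-0.001  0.    -1.   ] op 0.5 F [-0.2 -0.   0.1] T [-0.04 -0.04  0.01] j6 0.59
units [-0.004  0.003  0.813] az tot 0.023 4.022812635985351
```

Call:
apply_moves(targets=[[0.5,[-0.004,0.003,0.18],[0,0,0.023]],[0.5,[0,0,0.18],[0,0,0]],[0.5,[0,0,0.18],[0,0,0]],[0.5,[0,0,0.16],[0,0,0]],[0.5,[0,0,0.11],[0,0,0]]])

```text
time: 1.77
tcp_pos: [0.5001, -0.1954, 0.0721]
tcp_rot: [-0.001, 0.984, 0.179, -0.001]
contact_force: [0.5, -0.4, 1.2]
opening: 0.502
```

Call:
apply_moves(targets=[[1,[0,0,0],[0,0,0]],[1,[0,0,0],[0,0,0]],[1,[0,0,0],[0,0,0]],[1,[0,0,0],[0,0,0]],[1,[0,0,0],[0,0,0]]])

```text
time: 2.18
tcp_pos: [0.5005, -0.1949, 0.0746]
tcp_rot: [-0.001, 0.984, 0.179, -0.0]
contact_force: [-0.7, 5.2, -3.3]
opening: 0.131
```

```bash
python3 rem.py .5014 -.1947 .073 2.363; python3 - <<'E'
from h import *
im,d=env.get_image("scene");cv2.imwrite("pics/s1.png",cv2.resize(im[130:280,140:290,::-1],None,fx=4,fy=4,interpolation=cv2.INTER_CUBIC))
E
```

```text
t 2.18 p [ 0.5005 -0.1949  0.0746] psi 0.36 tilt [-0.     0.002 -1.   ] op 0.131 F [-0.7  5.2 -3.3] T [ 0.8  -0.02  0.06] j6 0.62
units [0.007 0.001 0.013] az tot -1.275 2.7248108434599225
```

View pics/s1.png

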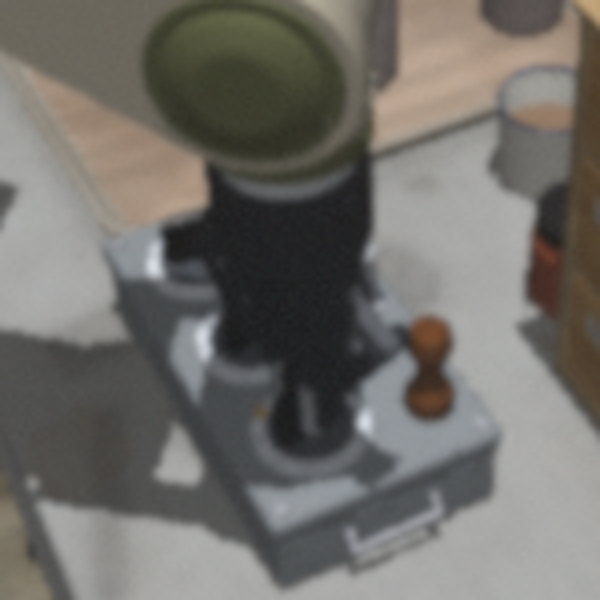

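Call:
apply_moves(targets=[[1,[0,0,0],[0,0,-0.06]],[1,[0,0,0],[0,0,-0.06]],[1,[0,0,0],[0,0,-0.06]],[1,[0,0,0],[0,0,-0.06]],[1,[0,0,0],[0,0,-0.06]]])

```text
time: 2.65
tcp_pos: [0.5009, -0.1952, 0.0746]
tcp_rot: [-0.0, 0.914, 0.406, 0.0]
contact_force: [0.2, 4.5, -5.7]
opening: 0.134
```

Call:
apply_moves(targets=[[1,[0,0,0],[0,0,-0.06]],[1,[0,0,0],[0,0,-0.06]],[1,[0,0,0],[0,0,-0.06]],[1,[0,0,0],[0,0,-0.06]],[1,[0,0,0],[0,0,-0.06]]])

```text
time: 3.07
tcp_pos: [0.5013, -0.1954, 0.0746]
tcp_rot: [0.0, 0.794, 0.608, 0.001]
contact_force: [3.8, 3.8, -7.0]
opening: 0.134
```

```bash
python3 rem.py .5014 -.1947 .073 2.363
```

```text
t 3.07 p [ 0.5013 -0.1954  0.0746] psi 1.307 tilt [ 0.001  0.001 -1.   ] op 0.134 F [ 3.8  3.8 -7. ] T [ 0.47 -0.68 -0.06] j6 -0.33
units [ 0.006 -0.     0.014] az tot -0.673 3.3274565722087424
```

Call:
apply_moves(targets=[[1,[0,0,0],[0,0,-0.07]],[1,[0,0,0],[0,0,-0.07]],[1,[0,0,0],[0,0,-0.07]],[1,[0,0,0],[0,0,-0.07]],[1,[0,0,0],[0,0,-0.07]]])

```text
time: 3.48
tcp_pos: [0.5018, -0.1953, 0.0747]
tcp_rot: [0.001, 0.599, 0.801, 0.001]
contact_force: [5.3, 5.1, -8.0]
opening: 0.13
```

Call:
apply_moves(targets=[[1,[0,0,0],[0,0,-0.07]],[1,[0,0,0],[0,0,-0.07]],[1,[0,0,0],[0,0,-0.07]],[1,[0,0,0],[0,0,-0.07]],[1,[0,0,0],[0,0,-0.043]]])

```text
time: 3.9
tcp_pos: [0.5021, -0.195, 0.0746]
tcp_rot: [0.001, 0.379, 0.925, 0.001]
contact_force: [8.6, 6.4, -8.1]
opening: 0.133
```

Call:
apply_moves(targets=[[1,[0,0,0],[0,0,0]],[1,[0,0,0],[0,0,0]],[0.5,[0,0,0],[0,0,0]],[0.5,[0,0,0],[0,0,0]],[0.5,[0,0,0],[0,0,0]]])

```text
time: 4.32
tcp_pos: [0.501, -0.1963, 0.075]
tcp_rot: [0.001, 0.381, 0.924, -0.0]
contact_force: [-0.7, 0.5, -0.2]
opening: 0.499
```

```bash
python3 rem.py .499 -.1206 .16 -2.66
```

```text
t 4.32 p [ 0.501  -0.1963  0.075 ] psi 2.359 tilt [ 0.001 -0.001 -1.   ] op 0.499 F [-0.7  0.5 -0.2] T [ 0.01 -0.02  0.05] j6 -1.38
units [ 0.456  0.436 -0.709] az tot 3.195 7.195382256352545
```

Call:
apply_moves(targets=[[0.5,[0,0,-0.22],[0,0,0]],[0.5,[0,0,-0.25],[0,0,0]],[0.5,[0,0,-0.24],[0,0,0]],[0.5,[0.228,0.218,0],[0,0,0]],[0.5,[0.228,0.218,0],[0,0,0]]])

```text
time: 4.73
tcp_pos: [0.4995, -0.1212, 0.1614]
tcp_rot: [0.002, 0.383, 0.924, -0.0]
contact_force: [0.3, 0.4, -0.4]
opening: 0.503
```

Call:
apply_moves(targets=[[0.5,[0,0,0],[0,0,-0.075]],[0.5,[0,0,0],[0,0,-0.075]],[0.5,[0,0,0],[0,0,-0.075]],[0.5,[0,0,0],[0,0,-0.075]],[0.5,[0,0,0],[0,0,-0.075]]])

```text
time: 5.15
tcp_pos: [0.4988, -0.1205, 0.1599]
tcp_rot: [0.0, 0.094, 0.996, -0.0]
contact_force: [-0.6, -0.5, -0.3]
opening: 0.499
```

Call:
apply_moves(targets=[[0.5,[0,0,0],[0,0,-0.075]],[0.5,[0,0,0],[0,0,-0.075]],[0.5,[0,0,0],[0,0,-0.075]],[0.5,[0,0,0],[0,0,-0.075]],[0.5,[0,0,0],[0,0,-0.075]]])

```text
time: 5.57
tcp_pos: [0.4988, -0.1206, 0.1599]
tcp_rot: [0.0, -0.199, 0.98, -0.0]
contact_force: [0.0, 0.2, 1.0]
opening: 0.499
```

```bash
python3 rem.py .499 -.121 .073 -2.66
```

```text
t 5.57 p [ 0.4988 -0.1206  0.1599] psi -2.74 tilt [ 0.001 -0.001 -1.   ] op 0.499 F [0.  0.2 1. ] T [-0.    0.01  0.03] j6 -2.44
units [ 0.    -0.003  0.724] az tot -0.051 3.948907845908519
```

Call:
apply_moves(targets=[[0.5,[0,0,0.18],[0,0,-0.051]],[0.5,[0,0,0.18],[0,0,0]],[0.5,[0,0,0.18],[0,0,0]],[0.5,[0,0,0.12],[0,0,0]],[0.5,[0,0,0.06],[0,0,0]]])

```text
time: 5.98
tcp_pos: [0.4982, -0.1203, 0.0717]
tcp_rot: [-0.001, -0.236, 0.972, 0.001]
contact_force: [0.3, 0.3, -0.6]
opening: 0.5
```

Call:
apply_moves(targets=[[1,[0,0,0],[0,0,0]],[1,[0,0,0],[0,0,0]],[1,[0,0,0],[0,0,0]],[1,[0,0,0],[0,0,0]],[1,[0,0,0],[0,0,0]]])

```text
time: 6.4
tcp_pos: [0.4992, -0.1203, 0.074]
tcp_rot: [0.001, -0.236, 0.972, -0.0]
contact_force: [-1.9, 2.0, 7.0]
opening: 0.133
```

```bash
python3 rem.py .499 -.121 .073 1.707
```

```text
t 6.4 p [ 0.4992 -0.1203  0.074 ] psi -2.666 tilt [ 0.002 -0.001 -1.   ] op 0.133 F [-1.9  2.   7. ] T [0.42 0.32 0.03] j6 -2.51
units [ 0.004 -0.004  0.009] az tot -2.784 1.2163584210526102
```

Call:
apply_moves(targets=[[1,[0,0,0],[0,0,0.06]],[1,[0,0,0],[0,0,0.06]],[1,[0,0,0],[0,0,0.06]],[1,[0,0,0],[0,0,0.06]],[1,[0,0,0],[0,0,0.06]]])

```text
time: 6.82
tcp_pos: [0.4992, -0.1205, 0.074]
tcp_rot: [0.001, -0.0, 1.0, -0.0]
contact_force: [-1.6, 2.5, 5.8]
opening: 0.133
```

Call:
apply_moves(targets=[[1,[0,0,0],[0,0,0.06]],[1,[0,0,0],[0,0,0.06]],[1,[0,0,0],[0,0,0.06]],[1,[0,0,0],[0,0,0.06]],[1,[0,0,0],[0,0,0.06]]])

```text
time: 7.23
tcp_pos: [0.4991, -0.1206, 0.074]
tcp_rot: [0.001, 0.233, 0.972, -0.0]
contact_force: [-2.7, 0.6, 6.1]
opening: 0.135
```

Call:
apply_moves(targets=[[1,[0,0,0],[0,0,0.06]],[1,[0,0,0],[0,0,0.06]],[1,[0,0,0],[0,0,0.06]],[1,[0,0,0],[0,0,0.06]],[1,[0,0,0],[0,0,0.06]]])

```text
time: 7.65
tcp_pos: [0.499, -0.1208, 0.074]
tcp_rot: [0.001, 0.454, 0.891, -0.0]
contact_force: [-2.9, -1.1, 7.2]
opening: 0.132
```

```bash
python3 rem.py .499 -.121 .073 1.707
```

```text
t 7.65 p [ 0.499  -0.1208  0.074 ] psi 2.2 tilt [ 0.001 -0.001 -1.   ] op 0.132 F [-2.9 -1.1  7.2] T [-0.09  0.65  0.07] j6 -1.1
units [-0.001 -0.001  0.009] az tot 0.314 4.313550904417382
```

Call:
apply_moves(targets=[[1,[0,0,0],[0,0,0.07]],[1,[0,0,0],[0,0,0.07]],[1,[0,0,0],[0,0,0.07]],[1,[0,0,0],[0,0,0.07]],[1,[0,0,0],[0,0,0.034]]])

```text
time: 8.07
tcp_pos: [0.4988, -0.1208, 0.074]
tcp_rot: [0.001, 0.658, 0.753, -0.0]
contact_force: [-4.6, -1.0, 7.8]
opening: 0.129
```

Call:
apply_moves(targets=[[1,[0,0,0],[0,0,0]],[1,[0,0,0],[0,0,0]],[0.5,[0,0,0],[0,0,0]],[0.5,[0,0,0],[0,0,0]],[0.5,[0,0,0],[0,0,0]]])

```text
time: 8.48
tcp_pos: [0.4991, -0.1204, 0.0731]
tcp_rot: [0.0, 0.656, 0.755, 0.0]
contact_force: [-0.0, -0.6, -0.4]
opening: 0.499
```

```bash
python3 rem.py .4965 -.047 .16 3.03
```

```text
t 8.48 p [ 0.4991 -0.1204  0.0731] psi 1.711 tilt [ 0.001 -0.    -1.   ] op 0.499 F [-0.  -0.6 -0.4] T [ 0.04 -0.07  0.01] j6 -0.61
units [ 0.609  0.064 -0.724] az tot -0.84 3.160016831511094
```

Call:
apply_moves(targets=[[0.5,[0,0,-0.22],[0,0,0]],[0.5,[0,0,-0.25],[0,0,0]],[0.5,[0,0,-0.25],[0,0,0]],[0.5,[0.3,0.032,0],[0,0,0]],[0.5,[0.309,0.032,0],[0,0,0]]])

```text
time: 8.9
tcp_pos: [0.4972, -0.0475, 0.1609]
tcp_rot: [0.002, 0.657, 0.754, 0.001]
contact_force: [1.7, 0.2, -0.8]
opening: 0.502
```

Call:
apply_moves(targets=[[0.5,[0,0,0],[0,0,-0.075]],[0.5,[0,0,0],[0,0,-0.075]],[0.5,[0,0,0],[0,0,-0.075]],[0.5,[0,0,0],[0,0,-0.075]],[0.5,[0,0,0],[0,0,-0.075]]])

```text
time: 9.32
tcp_pos: [0.4964, -0.0467, 0.1593]
tcp_rot: [0.0, 0.406, 0.914, 0.0]
contact_force: [0.2, 0.6, 0.2]
opening: 0.504
```

Call:
apply_moves(targets=[[0.5,[0,0,0],[0,0,-0.075]],[0.5,[0,0,0],[0,0,-0.075]],[0.5,[0,0,0],[0,0,-0.075]],[0.5,[0,0,0],[0,0,-0.075]],[0.5,[0,0,0],[0,0,-0.075]]])

```text
time: 9.73
tcp_pos: [0.4964, -0.0469, 0.1593]
tcp_rot: [0.0, 0.123, 0.992, -0.0]
contact_force: [0.5, 0.3, 1.2]
opening: 0.506
```

```bash
python3 rem.py .4965 -.047 .073 3.03
```

```text
t 9.73 p [ 0.4964 -0.0469  0.1593] psi 2.895 tilt [ 0. -0. -1.] op 0.506 F [0.5 0.3 1.2] T [-0.02 -0.1   0.06] j6 -1.66
units [-0.001 -0.001  0.719] az tot -0.086 3.9137815459522507
```

Call:
apply_moves(targets=[[0.5,[0,0,0.18],[0,0,-0.076]],[0.5,[0,0,0.18],[0,0,-0.01]],[0.5,[0,0,0.18],[0,0,0]],[0.5,[0,0,0.12],[0,0,0]],[0.5,[0,0,0.055],[0,0,0]]])

```text
time: 10.15
tcp_pos: [0.4956, -0.0467, 0.0718]
tcp_rot: [-0.001, 0.059, 0.998, 0.0]
contact_force: [0.1, -0.2, -0.1]
opening: 0.499
```

Call:
apply_moves(targets=[[1,[0,0,0],[0,0,0]],[1,[0,0,0],[0,0,0]],[1,[0,0,0],[0,0,0]],[1,[0,0,0],[0,0,0]],[1,[0,0,0],[0,0,0]]])

```text
time: 10.57
tcp_pos: [0.4969, -0.0467, 0.0745]
tcp_rot: [0.001, 0.059, 0.998, 0.0]
contact_force: [0.8, 3.9, 4.3]
opening: 0.128
```

```bash
python3 rem.py .4965 -.047 .073 1.368
```

```text
t 10.57 p [ 0.4969 -0.0467  0.0745] psi 3.024 tilt [ 0.002 -0.    -1.   ] op 0.128 F [0.8 3.9 4.3] T [ 0.6  -0.13  0.07] j6 -1.79
units [ 0.003 -0.003  0.012] az tot 1.054 5.054154918709107
```

Call:
apply_moves(targets=[[1,[0,0,0],[0,0,0.07]],[1,[0,0,0],[0,0,0.07]],[1,[0,0,0],[0,0,0.07]],[1,[0,0,0],[0,0,0.07]],[1,[0,0,0],[0,0,0.07]]])

```text
time: 10.98
tcp_pos: [0.4967, -0.047, 0.0745]
tcp_rot: [0.001, 0.33, 0.944, -0.0]
contact_force: [-0.3, 2.2, 4.0]
opening: 0.132
```

Call:
apply_moves(targets=[[1,[0,0,0],[0,0,0.07]],[1,[0,0,0],[0,0,0.07]],[1,[0,0,0],[0,0,0.07]],[1,[0,0,0],[0,0,0.07]],[1,[0,0,0],[0,0,0.07]]])

```text
time: 11.4
tcp_pos: [0.4964, -0.0472, 0.0744]
tcp_rot: [0.001, 0.574, 0.819, -0.0]
contact_force: [-2.4, 0.1, 6.0]
opening: 0.132
```

Call:
apply_moves(targets=[[1,[0,0,0],[0,0,0.07]],[1,[0,0,0],[0,0,0.07]],[1,[0,0,0],[0,0,0.07]],[1,[0,0,0],[0,0,0.07]],[1,[0,0,0],[0,0,0.07]]])

```text
time: 11.82
tcp_pos: [0.496, -0.0472, 0.0744]
tcp_rot: [0.0, 0.775, 0.632, -0.0]
contact_force: [-3.6, -0.4, 6.8]
opening: 0.134
```

Call:
apply_moves(targets=[[1,[0,0,0],[0,0,0]],[1,[0,0,0],[0,0,0]],[0.5,[0,0,0],[0,0,0]],[0.5,[0,0,0],[0,0,0]],[0.5,[0,0,0],[0,0,0]]])

```text
time: 12.23
tcp_pos: [0.4965, -0.0471, 0.0737]
tcp_rot: [0.0, 0.773, 0.634, 0.0]
contact_force: [0.2, -0.6, 0.1]
opening: 0.498
```

```bash
python3 rem.py .4 -.05 .2 1.368
```

```text
t 12.23 p [ 0.4965 -0.0471  0.0737] psi 1.374 tilt [ 0.001 -0.    -1.   ] op 0.498 F [ 0.2 -0.6  0.1] T [ 0.01 -0.01  0.02] j6 -0.14
units [-0.181 -0.783 -1.053] az tot 0.004 4.004041095498773
```

Call:
apply_moves(targets=[[0.5,[0,0,-0.22],[0,0,0]],[0.5,[0,0,-0.3],[0,0,0]],[0.5,[0,0,-0.3],[0,0,0]],[0.5,[0,-0.2,-0.2],[0,0,0]],[0.5,[0,-0.25,0],[0,0,0.07]]])

```text
time: 12.65
tcp_pos: [0.4456, -0.0373, 0.2001]
tcp_rot: [0.004, 0.807, 0.591, 0.003]
contact_force: [-0.2, -0.9, -0.3]
opening: 0.502
```

Call:
apply_moves(targets=[[0.5,[0,-0.3,0],[0,0,0]],[0.5,[0,-0.3,0],[0,0,0]],[0.5,[0,-0.3,0],[0,0,0]],[0.5,[0,0,0],[0,0,0.075]],[0.5,[0,0,0],[0,0,0.075]]])

```text
time: 13.07
tcp_pos: [0.3389, -0.0032, 0.1963]
tcp_rot: [0.0, 0.872, 0.49, 0.0]
contact_force: [0.2, -0.5, -0.5]
opening: 0.501
```

```bash
python3 rem.py .566 -.1185 .16 .035; python3 - <<'E'
from h import *
im,d=env.get_image("top");np.savez("top1.npz",im=im,d=d)
o=np.vstack([rect("top",im,z,.519,-.1207,.26,.13) for z in(.064,.097)])
cv2.imwrite("pics/rect1.png",cv2.resize(o[...,::-1],(780,780)))
E
```

```text
t 13.07 p [ 0.3389 -0.0032  0.1963] psi 1.024 tilt [ 0.001 -0.    -1.   ] op 0.501 F [ 0.2 -0.5 -0.5] T [-0.04 -0.02 -0.03] j6 0.18
units [0.164 2.115 0.304] az tot 0.629 4.629486536495657
```

View pics/rect1.png

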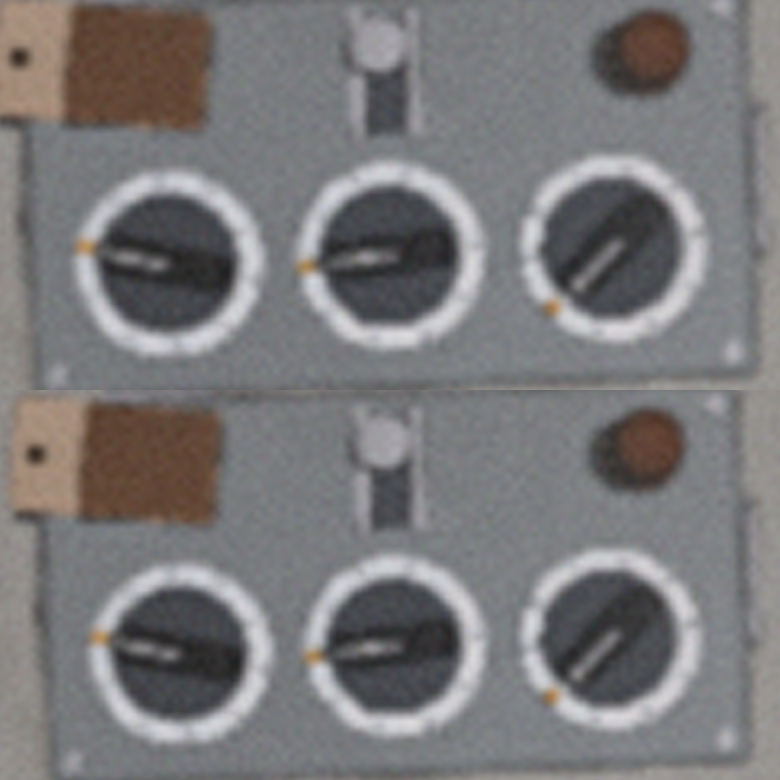

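Call:
apply_moves(targets=[[0.5,[0,0,0],[0,0,0.07]],[0.5,[0,0,0],[0,0,0.07]],[0.5,[0,0,0],[0,0,0.07]],[0.5,[0,0,0],[0,0,0.07]],[0.5,[0,0,0],[0,0,0.07]]])

```text
time: 13.53
tcp_pos: [0.3406, -0.0039, 0.1959]
tcp_rot: [0.0, 0.972, 0.236, 0.0]
contact_force: [-0.3, 1.0, 0.4]
opening: 0.498
```

Call:
apply_moves(targets=[[0.5,[0,0,0],[0,0,0.07]],[0.5,[0,0,0],[0,0,0.07]],[0.5,[0,0,0],[0,0,0.07]],[0.5,[0,0,0],[0,0,0.069]],[0.5,[0,0,0],[0,0,0]]])

```text
time: 13.95
tcp_pos: [0.3406, -0.0039, 0.1959]
tcp_rot: [0.0, 1.0, 0.02, -0.0]
contact_force: [-0.2, -0.8, -0.9]
opening: 0.5
```

```bash
python3 rem.py .5665 -.1185 .16 .035; 
```

```text
t 13.95 p [ 0.3406 -0.0039  0.1959] psi 0.039 tilt [-0. -0. -1.] op 0.5 F [-0.2 -0.8 -0.9] T [-0.03 -0.05 -0.02] j6 1.17
units [1.844 1.029 0.299] az tot 0.003 4.00286390720879
```

Call:
apply_moves(targets=[[0.5,[0.23,0.129,0],[0,0,0]],[0.5,[0.23,0.129,0],[0,0,0]],[0.5,[0.23,0.129,0],[0,0,0]],[0.5,[0.23,0.129,0],[0,0,0]],[0.5,[0.23,0.129,0],[0,0,0]]])

```text
time: 14.37
tcp_pos: [0.4829, -0.0763, 0.1957]
tcp_rot: [-0.0, 1.0, 0.023, -0.0]
contact_force: [0.4, 0.2, 0.5]
opening: 0.501
```

Call:
apply_moves(targets=[[0.5,[0.23,0.129,0],[0,0,0]],[0.5,[0.23,0.129,0],[0,0,0]],[0.5,[0.23,0.126,0],[0,0,0]],[0.5,[0,0,0.15],[0,0,0]],[0.5,[0,0,0.15],[0,0,0]]])

```text
time: 14.78
tcp_pos: [0.5676, -0.1192, 0.1592]
tcp_rot: [0.0, 1.0, 0.023, 0.001]
contact_force: [-0.3, 1.0, 0.1]
opening: 0.501
```

```bash
python3 rem.py .566 -.1185 .071 .035; 
```

```text
t 14.78 p [ 0.5676 -0.1192  0.1592] psi 0.046 tilt [ 0.002 -0.001 -1.   ] op 0.501 F [-0.3  1.   0.1] T [0.01 0.04 0.01] j6 1.11
units [-0.014 -0.007  0.735] az tot 0.007 4.007055970837071
```

Call:
apply_moves(targets=[[0.5,[-0.005,0,0.18],[0,0,0.007]],[0.5,[0,0,0.18],[0,0,0]],[0.5,[0,0,0.18],[0,0,0]],[0.5,[0,0,0.11],[0,0,0]],[0.5,[0,0,0.05],[0,0,0]]])

```text
time: 15.2
tcp_pos: [0.5647, -0.1179, 0.0737]
tcp_rot: [-0.001, 1.0, 0.017, -0.002]
contact_force: [-0.5, 0.2, -0.5]
opening: 0.503
```

Call:
apply_moves(targets=[[1,[0,0,0],[0,0,0]],[1,[0,0,0],[0,0,0]],[1,[0,0,0],[0,0,0]],[1,[0,0,0],[0,0,0]],[1,[0,0,0],[0,0,0]]])

```text
time: 15.62
tcp_pos: [0.5658, -0.118, 0.0766]
tcp_rot: [0.0, 1.0, 0.015, 0.001]
contact_force: [1.8, 2.0, -1.7]
opening: 0.19
```

```bash
python3 rem.py .552 -.119 .071 .035; 
```

```text
t 15.62 p [ 0.5658 -0.118   0.0766] psi 0.03 tilt [ 0.001 -0.    -1.   ] op 0.19 F [ 1.8  2.  -1.7] T [ 0.36 -0.14  0.07] j6 1.13
units [-0.115  0.005  0.046] az tot -0.003 3.9971263632959797
```

Call:
apply_moves(targets=[[1,[-0.025,0,0],[0,0,0]],[1,[-0.025,0,0],[0,0,0]],[1,[-0.025,0,0],[0,0,0]],[1,[-0.025,0,0],[0,0,0]],[1,[0,0,0],[0,0,0]]])

```text
time: 16.03
tcp_pos: [0.553, -0.1185, 0.0764]
tcp_rot: [0.0, 1.0, 0.015, 0.0]
contact_force: [-0.8, 3.5, 5.4]
opening: 0.191
```

```bash
python3 rem.py .552 -.119 .071 .035; 
```

```text
t 16.03 p [ 0.553  -0.1185  0.0764] psi 0.03 tilt [ 0. -0. -1.] op 0.191 F [-0.8  3.5  5.4] T [0.46 0.05 0.03] j6 1.12
units [-0.008  0.004  0.045] az tot -0.003 3.996706240347087
```

Moving freely; pull gently on to the stop.

Call:
apply_moves(targets=[[1,[-0.012,0,0],[0,0,0]],[1,[-0.012,0,0],[0,0,0]],[1,[-0.008,0,0],[0,0,0]],[1,[0,0,0],[0,0,0]],[1,[0,0,0],[0,0,0]]])

```text
time: 16.45
tcp_pos: [0.5516, -0.1186, 0.0765]
tcp_rot: [0.0, 1.0, 0.015, 0.003]
contact_force: [10.0, 5.7, 1.4]
opening: 0.192
```

Call:
apply_moves(targets=[[0.85,[0,0,0],[0,0,0]],[0.5,[0,0,0],[0,0,0]],[0.5,[0,0,0],[0,0,0]],[0.5,[0,0,0],[0,0,0]],[0.5,[0,0,-0.1],[0,0,0]]])

```text
time: 16.87
tcp_pos: [0.5481, -0.1185, 0.086]
tcp_rot: [-0.001, 1.0, 0.015, -0.002]
contact_force: [0.8, -0.1, -0.3]
opening: 0.497
```

Call:
apply_moves(targets=[[0.5,[0,0,-0.25],[0,0,0]],[0.5,[0,0,-0.25],[0,0,0]],[0.5,[0,0,-0.25],[0,0,0]],[0.5,[0,0,-0.25],[0,0,0]],[0.5,[-0.25,0,0],[0,0,0]]])

```text
time: 17.28
tcp_pos: [0.5239, -0.1212, 0.2133]
tcp_rot: [0.003, 1.0, 0.015, 0.006]
contact_force: [-0.7, 0.6, 0.3]
opening: 0.504
```

Call:
apply_moves(targets=[[0.5,[-0.3,0,0],[0,0,0]],[0.5,[-0.3,0,0],[0,0,0]],[0.5,[-0.3,0,0],[0,0,0]],[0.5,[-0.3,0,0],[0,0,0]],[0.5,[-0.2,0,0],[0,0,0]]])

```text
time: 17.7
tcp_pos: [0.3486, -0.1239, 0.2075]
tcp_rot: [-0.0, 1.0, 0.015, -0.001]
contact_force: [0.6, -0.3, 0.3]
opening: 0.498
```

```bash
python3 rem.py .552 -.119 .071 .035; python3 - <<'E'
from h import *
im,d=env.get_image("top")
o=np.vstack([rect("top",im,z,.519,-.1207,.26,.13) for z in(.064,.097)])
cv2.imwrite("pics/rect2.png",cv2.resize(o[...,::-1],(780,780)))
im,d=env.get_image("scene");cv2.imwrite("pics/s2.png",cv2.resize(im[130:280,140:290,::-1],None,fx=4,fy=4,interpolation=cv2.INTER_CUBIC))
E
```

```text
t 17.7 p [ 0.3486 -0.1239  0.2075] psi 0.029 tilt [-0.002  0.    -1.   ] op 0.498 F [ 0.6 -0.3  0.3] T [ 0.01 -0.04  0.01] j6 0.88
units [1.698 0.01  1.135] az tot -0.004 3.9964874990055512
```

View pics/rect2.png

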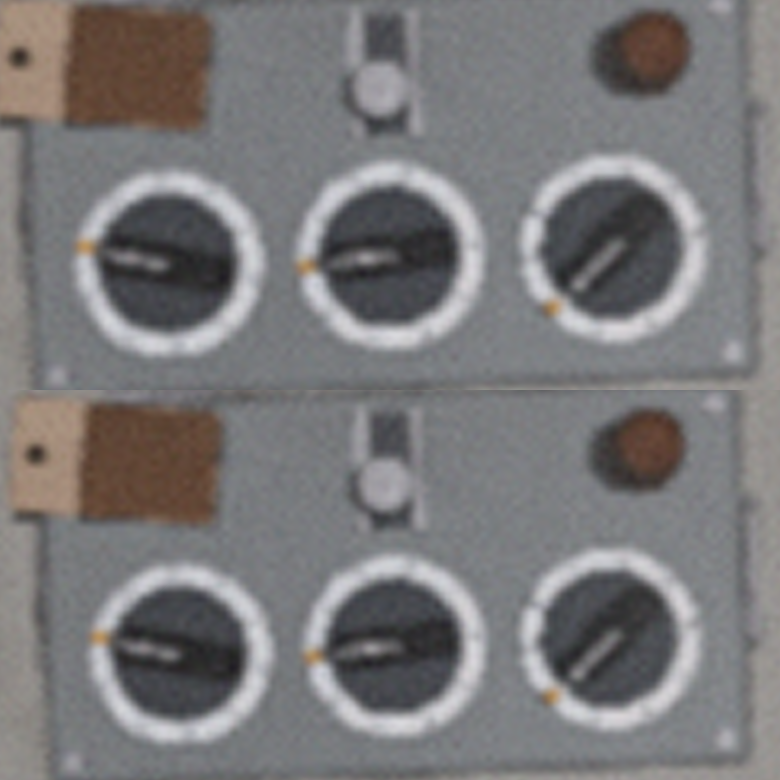

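View pics/s2.png

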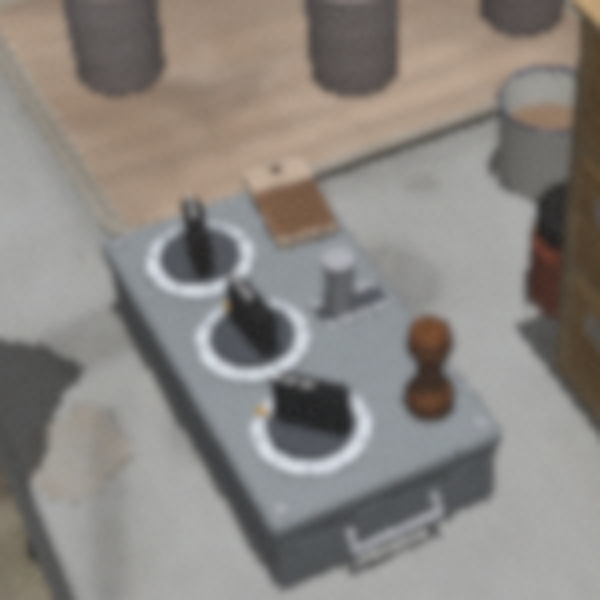

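The bolt cap has moved from row 442 to row 486, about 14.6 mm, so it is fully drawn. All three pointers are at their studs, and the tile and stamp have not moved.

```bash
python3 -c "
from cell import env
print(env.finish_job())"
```

```text
the job is handed in; nothing more can be done
None
```

The lockbox is unlocked. I turned the right, middle and left dials to their studs and confirmed all three in a top view before touching the bolt. I then drew the post to its stop, released it, backed clear and handed the job in at about 17.8 s.

**Dials:** in the last pictures all three pointers stand at their studs. The gripper's heading on release was within about 0.01 rad of each measured stud angle, and those stud angles are good to roughly 0.04 rad.

**Bolt:** it moved about 14 mm by the tool's travel, with the force rising to about 10 N at the stop. The cap's shift in the top view gave about 14.6 mm. That is slightly over the 14 mm limit, but within the camera's error.

**Bystanders:** the tile and stamp look unmoved in the close-up views, and the cup and jar look undisturbed in the scene view. The gripper touches nothing, and no check failed or disagreed.

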